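# Jack up one side of the wax-dipping bath and hold it

### The job

Slide the small lever jack up to the wax-dipping bath so that its saddle is centred under the round lift pad of the bath's bracket, then pump the jack's handle until the two bath feet on that side stand at least 10 mm clear of the bench, and keep holding the handle down: the program ends with the robot still holding it, because the bath sinks back as soon as the handle comes up and a colleague is about to pack the feet. Lift with the jack alone, do not shift the bath along the bench, and leave the frame, lid, ladle and jar where they are.

Things in the scene. Friction and masses are not known exactly. Their poses are not given: they have to be found in the camera images.
- jack: Lever jack of grey-painted and bright steel, loose on the bench, 0.95 kg; it is slid along (4 to 7 N). Origin on the bench right below the lever's pivot, +x along the jack towards the saddle, +y to its left. Base plate 8 mm thick, from x -150 to +158 mm, 70 mm wide (52 mm ahead of x +100), with 17 mm high edge flanges at y +-33 mm behind x +85.
- cheeks (a point): Middle of the jack's two upright cheek plates, on the lever's pivot axis: above the jack's origin, 55 mm over the bench. The cheeks run from x -35 to +35 mm of the jack, measure 46 mm over their outsides and end 75 mm above the bench: a good place to grip the jack, across it, from above.
- mast_top (a point): Top of the jack's mast, 86 mm ahead of the jack's origin and 116 mm above the bench; the mast is 26 mm wide and 34 mm long. The toothed ram slides up in it and stands up to 85 mm out of its top; an arm from the ram's foot reaches forward to the saddle.
- saddle (a point): Centre of the top face of the jack's saddle, a round disc 48 mm across with a black rubber face. It lies 137 mm ahead of the jack's origin, 34 mm above the bench plus the ram's value.
- ram (a joint): Height of the saddle above its lowest position, m, 0 to 0.085. Friction holds the empty saddle wherever it has been pumped to; it takes about 8 N to move.
- lever (a joint): Angle of the pump handle, rad: 0 fully up (34 degrees above level), 0.60 fully down (level, on its stop); a spring brings it back up. A full down-stroke raises the saddle 20 to 35 mm by a pawl; on the up-stroke (let it come right up) the pawl slips and the empty saddle stays, but under load it sinks with the handle (no holding pawl). Two or three full strokes are needed; more do no harm.
- grip (a point): Point on the centre line of the handle's black rubber grip, 185 mm behind the pivot (towards the jack's -x). The grip is 95 mm long (128 to 222 mm from the pivot), 32 mm wide across the jack, 20 mm thick; press it from above or grip it across. This point is 160 mm above the bench with the handle up, 55 mm with it down. Pressing takes about 5 N empty, 10 to 15 N under the bath.
- bath: Stainless dipping bath: closed box 280 mm deep, 340 mm wide, deck 199 mm above the bench, 5 to 7 kg, standing loose on four screw feet, its underside 48 mm above the bench; on the deck a covered and an open wax pot. Origin on the bench right below the lift pad's centre; +x from the pad towards the bath, whose near wall is at x +55 mm.
- pad (a point): Centre of the lower face of the lift pad, a steel disc 44 mm across under the bracket on the bath's near wall (plate 64 mm wide, reaching 33 mm beyond the pad's centre, top 94 mm above the bench, two slanting stays); a dark round weld 22 mm across on top of the plate marks the centre. The pad's face is 74 mm above the bench while the bath stands on its feet.
- near_feet (a point): Point on the lower face of the feet, midway between the two feet nearest to the lift pad (80 mm from the pad's centre). Its height is 0 while the bath stands on the bench, and about 20 mm with the handle down once the jack is fully pumped up.
- far_feet (a point): Point on the lower face of the feet, midway between the two feet farthest from the lift pad; these stay on the bench and the bath tips about them.
- frame: Bystander: wooden frame with two cell bars and rows of yellow wax cups, 440 x 222 mm, 29 mm high. Origin at the centre of its underside, x along its length.
- pot_lid: Bystander: round steel lid, 148 mm across, with a knob, 32 mm high. Origin at the centre of its underside.
- ladle: Bystander: steel ladle (a long spoon) lying on the bench. Its origin lies under its middle, x along it.
- jar: Bystander: amber glass jar with a steel lid, 68 mm across, 85 mm high. Origin at the centre of its underside.

How it is judged:
On the way, in this order (a step that is already met when the one before it is completed fails the run):
1. the saddle is set under the lift pad, within 12 mm of its centre, the bath still standing on its feet (horizontal distance between saddle and pad below 0.012 m and height (world z) of near_feet below 0.004 m and value of joint lever below 0.2 rad), for 0.2 s.
2. the handle is pumped: a first down-stroke with the saddle under the pad (value of joint lever above 0.25 rad and horizontal distance between saddle and pad below 0.02 m).
3. the jack lifts the near feet at least 10 mm clear (height (world z) of near_feet above 0.01 m and contact force between jack and bath above 5 N and horizontal distance between saddle and pad below 0.02 m), for 0.2 s.
At the end, for the whole second after the job is handed in: Feet below the pad at least 10 mm clear and still, far feet on the bench; the jack's saddle, within 20 mm of the pad's centre, alone carries that side (over 5 N), jack flat; the robot holds the handle down (past 0.15 rad) and does not touch the bath (all of step 3 and height (world z) of far_feet below 0.008 m and value of joint lever above 0.15 rad and contact force between any of the fingers, the arm and jack above 2 N and contact force between each of the fingers, the arm and bath below 1 N and angle between jack's own z axis and vertical below 0.1 rad and linear speed of bath below 0.02 m/s); the arm keeps its last pose, push and grip.
It fails at once if the bath is shifted more than 30 mm along the bench (distance of far_feet from where it was at the start of the episode above 0.03 m).
It fails at once if the robot lifts or pushes the bath itself (over 10 N) (contact force between any of the fingers, the arm and bath above 10 N).
It fails at once if the frame, lid, ladle or jar is moved more than 30 mm (distance of any of frame, pot_lid, ladle, jar from where it was at the start of the episode above 0.03 m).
It also fails if it takes over 61 s, if anything falls off the work surface, if the arm or the gripper's body presses on something with over 40 N, if the wrist force passes 120 N, or if a joint passes its speed limit or range.

### The arm

A 6-joint arm with a two-finger parallel gripper is mounted at the origin on the work surface. World frame = base frame: x ahead of the robot, y to its left, z up, the work surface at z = 0. Lengths are in m, angles in rad, forces in N, time in s.
With the tool pointing down it reaches from about 0.35 to 0.975 m from the base axis. Payload 4.9 kg.
Tool frame: the origin (TCP) lies on the mounting face of the last link; the fingertips stand 173 mm ahead of it and the grasp point (between the pads) lies 155 mm ahead of it; z points along the fingers, y is the direction in which the jaws open and shut (so a half turn about z gives the same grasp; the last joint's range is limited). The gripper opens to 85 mm and grips with 20 to 120 N. Pads are 22 mm wide; open, the fingers measure 114 mm over their backs; the gripper's body (76 mm by 85 mm) begins 54 mm behind the grasp point. The pads swing forward as they close: fully open they stand 13 mm farther back than shut.
Start: joints at [-1.334, 0.053, 1.613, -0, 1.476, -0.119], TCP at [0.218, -0.586, 0.405] pointing down, gripper open.
Joint ranges: [-3.01, 3.01], [-1.01, 2.22], [0.06, 2.58], [-1.02, 4.17], [0.09, 2.62], [-3.14, 3.14]. Speed limits (rad/s): [2.57, 2.57, 3.14, 3.14, 3.14, 3.14].

### API

Orientations are given as a unit quaternion [w, x, y, z].
In Python, from plant import manip gives the robot as it stands.
- The arm moves only by the tool play_rows, never from a script. Its argument "increments" is a list of rows, each an object with "offset": the shift along the tool's x, y, z in mm, a list of three; "twist": the turn about the tool's z in rad; "grip": the opening, from 0 (shut) to 1 (fully open). In form: [{"offset": [dx, dy, dz], "twist": twist, "grip": grip}, ...]. A call has 1 to 5 rows; each row is the pose to reach, as a shift and turn from the pose commanded when the call began, along the tool's axes at that moment; what a row does not reach only later rows make up. A row lasts 1/12 s, in which the tool goes at most 41.7 mm and 7.16 degrees, less where a joint would pass 70% of its speed; a pose out of reach is approached as far as the arm can. A call with a gripper value outside its range is refused whole. The fingers move at their own pace and stop on an object; the grip force is fixed at half the most. Time passes only in rows, so rows that repeat a pose let the fingers close. It gives the time, the measured TCP pose, the force and the opening at its end, in the units of the state.
- manip.state(): the state, without advancing time (a new reading comes with each control period).
- manip.grab_frame(name): name is "scene" or "top" or "wrist"; returns the picture (420x560x3 uint8, blue, green, red); there is no depth.
- manip.get_calibration(name): a dict with "fx", "fy", "cx", "cy" (pixels), "T" (4x4, takes a point from camera to world coordinates). Camera axes: x right, y down, z forward; pixel columns grow to the right and rows downward; lengths in m; the calibration is good to about 2 mm. A picture is of the moment at which its call begins: read the wrist's pose just before it. get_calibration takes no time and is no camera call; for the wrist camera it gives the pose at the moment of the call.
- manip.job_done(): hands the job in, once; it reports no verdict.
Trained networks look in the newest picture that a camera, given by its name, has taken for a name from the list of things; names that differ only in an ending like _2 or _b are one class to them, and where a whole thing is asked for, a point or a joint stands for the part that bears it (a point fixed in the world has none). Each returns a list of dicts, best first, with "p" (0 to 1); they miss things now and then, are a little off and sometimes report something else, mostly with a low value. They report only what shows in the picture. A call takes as long as a camera call.
- manip.boxes_of(query, camera): "xyz" ([x, y, z] in m, in the coordinates of the camera as it stood for that picture, good to about 4 mm: the middle of the surface that is visible of it).
- manip.tip_of(query, camera): "xyz" ([x, y, z] in m, in the coordinates of the camera as it stood for that picture, good to about 4 mm: a listed point, or the origin of a listed thing).
The state is a dict: "time": time; "joint_pos": joint angles; "joint_vel": joint speeds; "joint_efforts": joint torques, N m; "tool_pos": TCP position; "tool_rot": TCP orientation; "contact_force": force on the tool from outside, world axes, zero at the start; "ft_torque": the same for the moment, N m; "gripper_width": opening from 0.0 (shut) to 1.0 (fully open).
Only numpy, scipy, OpenCV 4.12 (cv2) and the standard library are available. Lean on these libraries where they do the work, as an engineer would, in place of code of your own. Each camera call takes 0.05 s, during which the arm holds its last target. There are 200 camera calls.

## Working session

There is one attempt and no reset: what is moved stays moved. The work goes in short steps, Python scripts to look and compute and a tool call to move; the robot and the scene stay as the last step left them, time stands still between calls to the robot, and variables do not carry over. Pictures are saved under pics/ and viewed, about 8 in all and at most 12, crops included, and the job is handed in when it is done.

Besides the shell and the picture viewer there is one more tool, called as name(argument=value, ...), one argument or row to a line, values as JSON. play_rows: Moves the arm, as the interface text tells. Its arguments: {"type":"object","properties":{"increments":{"type":"array"}},"required":["increments"]}

```bash
mkdir -p pics; cat > h.py <<'E'
from plant import manip
import numpy as np, cv2
def pts(cam, names, fn='tip_of'):
    T=np.array(manip.get_calibration(cam)['T'])
    for n in names:
        for r in getattr(manip,fn)(n,cam)[:2]:
            w=T@np.r_[r['xyz'],1]; print(cam,n,round(r['p'],2),np.round(w[:3],4))
E
python3 - <<'E'
from h import *
s=manip.state(); print(s['time'],s['tool_pos'],s['tool_rot'])
im=[]
for c in ('scene','top'):
    f=manip.grab_frame(c); im.append(f)
    pts(c,['jack','cheeks','mast_top','saddle','grip','bath','pad','near_feet','frame','pot_lid','ladle','jar'])
cv2.imwrite('pics/a.png',cv2.resize(np.vstack(im),(560,840))[:600]) 
cv2.imwrite('pics/s.png',im[0]);cv2.imwrite('pics/t.png',im[1])
print(manip.state()['time'])
E
```

```text
0.0 [ 0.21765273 -0.5855844   0.4034383 ] [-1.04995362e-03  9.84214723e-01  1.76975333e-01 -8.45016041e-05]
scene jack 0.78 [ 0.5796 -0.0983 -0.0026]
scene cheeks 0.64 [ 0.5769 -0.1018  0.0567]
scene cheeks 0.58 [ 0.7835 -0.0112 -0.0023]
scene mast_top 0.64 [ 0.5954 -0.0191  0.1156]
scene saddle 0.54 [0.6061 0.0332 0.0382]
scene grip 0.68 [ 0.5441 -0.2474  0.1622]
scene bath 0.56 [0.5244 0.1716 0.0036]
scene pad 0.77 [0.5225 0.1719 0.0763]
scene frame 0.89 [ 0.5455 -0.5592  0.0063]
scene pot_lid 0.8 [ 0.7671 -0.1754 -0.0014]
scene pot_lid 0.4 [0.6044 0.0364 0.0383]
scene ladle 0.81 [ 0.7055 -0.379   0.001 ]
scene ladle 0.44 [0.5245 0.1721 0.0016]
scene jar 0.66 [ 0.7086 -0.3775  0.0038]
scene jar 0.64 [ 0.7863 -0.0114 -0.0019]
top jack 0.9 [ 0.5738 -0.0989 -0.005 ]
top cheeks 0.56 [ 0.5788 -0.0942  0.0581]
top mast_top 0.96 [ 0.5914 -0.0134  0.1108]
top saddle 0.45 [0.6037 0.0329 0.0366]
top grip 0.8 [ 0.5423 -0.2492  0.1584]
top bath 0.97 [ 0.5207  0.1758 -0.0008]
top frame 0.85 [ 0.552  -0.551  -0.0008]
top pot_lid 0.59 [ 0.7675 -0.174   0.002 ]
top ladle 0.71 [ 0.7087 -0.3754 -0.0024]
top jar 0.78 [ 0.7903 -0.0054 -0.0025]
1.3
```

View pics/t.png

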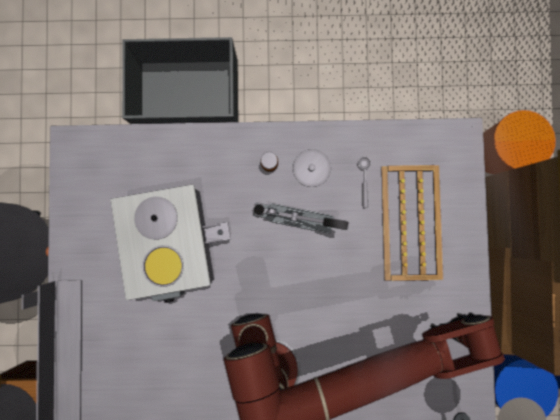

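View pics/s.png

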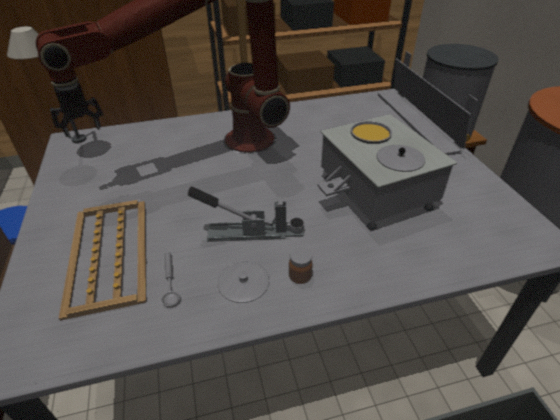

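```bash
python3 - <<'E'
from h import *
c=manip.get_calibration('top');print(c)
T=np.array(c['T'])
def px2w(u,v,z):
    d=T[:3,:3]@[(u-c['cx'])/c['fx'],(v-c['cy'])/c['fy'],1]; o=T[:3,3]; return o+d*(z-o[2])/d[2]
def w2px(p):
    q=np.linalg.inv(T)@np.r_[p,1]; return q[0]/q[2]*c['fx']+c['cx'],q[1]/q[2]*c['fy']+c['cy']
for p in [(.578,-.098,.055),(.605,.033,.036),(.522,.173,.094),(.543,-.248,.16)]: print(p,w2px(p))
im=cv2.imread('pics/t.png')
u,v=map(int,w2px((.55,.08,.05)))
x0,y0=max(u-130,0),max(v-100,0)
cv2.imwrite('pics/tc.png',cv2.resize(im[y0:y0+200,x0:x0+260],None,fx=3,fy=3,interpolation=2)); print(x0,y0)
E
```

```text
{'fx': 448.040719666746, 'fy': 448.040719666746, 'cx': 279.04761919511213, 'cy': 208.676991429874, 'T': array([[-0.01748372, -0.99827066,  0.05612488,  0.51125455],
       [-0.99983085,  0.01777638,  0.00471926, -0.05240297],
       [-0.0057088 , -0.05603287, -0.9984126 ,  1.73527146],
       [ 0.        ,  0.        ,  0.        ,  1.        ]])}
(0.578, -0.098, 0.055) (np.float64(293.4431212588856), np.float64(215.79546103341227))
(0.605, 0.033, 0.036) (np.float64(258.6946978007358), np.float64(209.50606416892134))
(0.522, 0.173, 0.094) (np.float64(219.99936579737079), np.float64(231.96085899313366))
(0.543, -0.248, 0.16) (np.float64(337.1306217079115), np.float64(223.79535861019366))
116 124
```

The top picture shows the bath at left with its near wall about (194,185)-(211,288), so bath yaw is about 99°. The pad weld is near (222,231) and the jack, at yaw about 78°, has its saddle at (259,210) and its grip at (337,224). The scene view agrees. Next: move above the cheeks.

```bash
cat >> h.py <<'E'
from scipy.spatial.transform import Rotation as R
def go(p,ydeg):
    """print offset(mm), twist for TCP target p (world) with tool y axis at ydeg (mod 180)"""
    s=manip.state(); q=s['tool_rot']; M=R.from_quat([*q[1:],q[0]]).as_matrix()
    d=M.T@(np.array(p)-s['tool_pos'])*1000
    y=np.degrees(np.arctan2(M[1,1],M[0,1])); t=(ydeg-y+90)%180-90
    print('t',round(s['time'],2),'pos',np.round(s['tool_pos'],4),'ydir',round(y,1),'zt',np.round(M[:,2],3),'F',np.round(s['contact_force'],1),'w',round(s['gripper_width'],3),'j',np.round(s['joint_pos'],2))
    print('offset',np.round(d,1),'twist',round(-np.radians(t),3))
E
python3 -c "
from h import *
go((.578,-.098,.403),-12)"
```

```text
t 1.3 pos [ 0.2177 -0.5858  0.4047] ydir -69.6 zt [-0. -0. -1.] F [-0.6  0.8 -1. ] w 1.002 j [-1.33  0.05  1.61 -0.    1.48 -0.12]
offset [ 507.7 -331.8    1.7] twist -1.006
```

play_rows(
  increments=[
    {"offset": [34, -22, 0], "twist": -0.1, "grip": 1},
    {"offset": [68, -44, 0], "twist": -0.2, "grip": 1},
    {"offset": [102, -66, 0], "twist": -0.3, "grip": 1},
    {"offset": [136, -88, 0], "twist": -0.4, "grip": 1},
    {"offset": [170, -110, 0], "twist": -0.5, "grip": 1},
  ],
)

```text
time: 1.72
tool_pos: [0.3394, -0.4219, 0.4048]
tool_rot: [0.0, 0.909, 0.417, 0.0]
contact_force: [1.2, -0.1, 0.8]
gripper_width: 0.999
```

```bash
python3 -c "
from h import *
go((.578,-.098,.403),-12)"
```

```text
t 1.72 pos [ 0.3394 -0.4219  0.4048] ydir -40.7 zt [ 0. -0. -1.] F [ 1.2 -0.1  0.8] w 0.999 j [-1.03 -0.15  1.81  0.    1.48 -0.32]
offset [401.2 -30.6   1.8] twist -0.501
```

play_rows(
  increments=[
    {"offset": [40, -3, 0], "twist": -0.1, "grip": 1},
    {"offset": [80, -6, 0], "twist": -0.2, "grip": 1},
    {"offset": [120, -9, 0], "twist": -0.3, "grip": 1},
    {"offset": [160, -12, 0], "twist": -0.4, "grip": 1},
    {"offset": [200, -15, 0], "twist": -0.5, "grip": 1},
  ],
)

```text
time: 2.13
tool_pos: [0.4593, -0.2608, 0.405]
tool_rot: [0.0, 0.777, 0.629, 0.0]
contact_force: [1.8, 0.0, 0.9]
gripper_width: 1.001
```

```bash
python3 -c "
from h import *
go((.578,-.098,.403),-12)"
```

```text
t 2.13 pos [ 0.4593 -0.2608  0.405 ] ydir -12.0 zt [ 0.001 -0.001 -1.   ] F [1.8 0.  0.9] w 1.001 j [-0.66 -0.18  1.84  0.    1.49 -0.45]
offset [184.   82.1   2. ] twist -0.001
```

play_rows(
  increments=[
    {"offset": [37, 16, 0], "twist": 0, "grip": 1},
    {"offset": [74, 33, 0], "twist": 0, "grip": 1},
    {"offset": [110, 49, 0], "twist": 0, "grip": 1},
    {"offset": [147, 66, 0], "twist": 0, "grip": 1},
    {"offset": [184, 82, 0], "twist": 0, "grip": 1},
  ],
)

```text
time: 2.55
tool_pos: [0.5788, -0.0984, 0.4049]
tool_rot: [0.0, 0.779, 0.627, 0.0]
contact_force: [0.5, -0.9, 0.5]
gripper_width: 1.0
```

play_rows(
  increments=[
    {"offset": [0, 0, 0], "twist": 0, "grip": 1},
    {"offset": [0, 0, 0], "twist": 0, "grip": 1},
  ],
)

```text
time: 2.72
tool_pos: [0.5787, -0.0986, 0.4045]
tool_rot: [-0.0, 0.778, 0.629, -0.0]
contact_force: [0.3, 0.4, 0.1]
gripper_width: 0.999
```

```bash
python3 - <<'E'
from h import *
go((.578,-.098,.403),-12)
f=manip.grab_frame('wrist'); pts('wrist',['jack','cheeks','mast_top','saddle','grip','pad','bath'])
cv2.imwrite('pics/w1.png',f)
E
```

```text
t 2.72 pos [ 0.5787 -0.0986  0.4045] ydir -12.1 zt [-0. -0. -1.] F [0.3 0.4 0.1] w 0.999 j [-0.3  -0.04  1.7  -0.    1.48 -0.08]
offset [ 0.4 -0.8  1.5] twist -0.002
wrist jack 0.59 [ 0.575  -0.1078 -0.0023]
wrist cheeks 0.93 [ 0.5751 -0.1041  0.0564]
wrist mast_top 0.86 [ 0.5945 -0.0179  0.112 ]
wrist saddle 0.57 [0.6061 0.0284 0.0399]
wrist grip 0.53 [ 0.5976 -0.0177  0.1094]
```

View pics/w1.png

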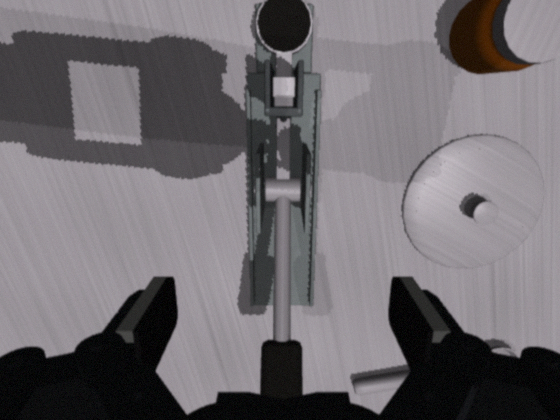

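The wrist view shows the jack straight and centred: saddle (284,22), pivot (283,188), lever running down the image. Fingers are symmetric about column 282. Next: descend onto the cheeks and grip.

play_rows(
  increments=[
    {"offset": [-4, 0, 40], "twist": 0, "grip": 1},
    {"offset": [-4, 0, 80], "twist": 0, "grip": 1},
    {"offset": [-4, 0, 120], "twist": 0, "grip": 1},
    {"offset": [-4, 0, 155], "twist": 0, "grip": 1},
    {"offset": [-4, 0, 185], "twist": 0, "grip": 1},
  ],
)

```text
time: 3.53
tool_pos: [0.5759, -0.1046, 0.2169]
tool_rot: [-0.001, 0.779, 0.627, -0.001]
contact_force: [-0.9, -0.3, -0.0]
gripper_width: 1.003
```

play_rows(
  increments=[
    {"offset": [0, 0, 7], "twist": 0, "grip": 1},
    {"offset": [0, 0, 7], "twist": 0, "grip": 0.3},
    {"offset": [0, 0, 7], "twist": 0, "grip": 0.3},
    {"offset": [0, 0, 7], "twist": 0, "grip": 0.3},
    {"offset": [0, 0, 7], "twist": 0, "grip": 0.3},
  ],
)

```text
time: 3.95
tool_pos: [0.5781, -0.1047, 0.2162]
tool_rot: [0.002, 0.779, 0.627, 0.001]
contact_force: [-1.7, 1.2, 7.2]
gripper_width: 0.526
```

play_rows(
  increments=[
    {"offset": [0, 0, 0], "twist": 0, "grip": 0.3},
    {"offset": [0, 0, 0], "twist": 0, "grip": 0.3},
    {"offset": [0, 0, 0], "twist": 0, "grip": 0.3},
    {"offset": [0, 0, 0], "twist": 0, "grip": 0.3},
  ],
)

```text
time: 4.28
tool_pos: [0.5781, -0.1047, 0.2162]
tool_rot: [0.002, 0.779, 0.627, 0.001]
contact_force: [-2.3, 0.7, 6.5]
gripper_width: 0.532
```

```bash
python3 - <<'E'
from h import *
go((.544,.034,.212),9)
manip.grab_frame('wrist'); pts('wrist',['mast_top','saddle','pad','bath'])
manip.grab_frame('top'); pts('top',['mast_top','saddle','pad','bath'])
manip.grab_frame('scene'); pts('scene',['mast_top','saddle','pad','bath'])
E
```

```text
t 4.28 pos [ 0.5781 -0.1047  0.2162] ydir -12.3 zt [ 0.003 -0.001 -1.   ] F [-2.3  0.7  6.5] w 0.532 j [-0.31  0.15  1.84 -0.    1.15 -0.09]
offset [128.2 -62.9   3.9] twist -0.372
wrist mast_top 0.64 [ 0.598  -0.0153  0.1126]
top mast_top 0.78 [ 0.5925 -0.0173  0.1093]
top mast_top 0.52 [ 0.5795 -0.0969 -0.0007]
top saddle 0.65 [ 0.5818 -0.0986  0.057 ]
top saddle 0.59 [0.6041 0.0333 0.0385]
top pad 0.79 [0.5258 0.1751 0.0678]
top bath 0.75 [0.5181 0.18   0.0023]
top bath 0.37 [ 0.7098 -0.3723 -0.0022]
scene mast_top 0.77 [ 0.5979 -0.0194  0.1145]
scene pad 0.7 [0.5242 0.1752 0.0017]
scene pad 0.64 [0.5255 0.1693 0.0713]
scene bath 0.62 [0.5257 0.1722 0.0025]
```

```bash
python3 - <<'E'
from h import *
go((.553,-.008,.215),9)
E
```

```text
t 5.03 pos [ 0.5781 -0.1047  0.2162] ydir -12.3 zt [ 0.003 -0.002 -1.   ] F [-2.9 -0.3  6.7] w 0.526 j [-0.31  0.15  1.84 -0.    1.15 -0.09]
offset [ 89.1 -45.2   0.9] twist -0.372
```

play_rows(
  increments=[
    {"offset": [5, -2, -3], "twist": -0.02, "grip": 0.3},
    {"offset": [14, -7, -3], "twist": -0.06, "grip": 0.3},
    {"offset": [24, -12, -3], "twist": -0.1, "grip": 0.3},
    {"offset": [34, -17, -3], "twist": -0.14, "grip": 0.3},
    {"offset": [44, -22, -3], "twist": -0.18, "grip": 0.3},
  ],
)

```text
time: 5.45
tool_pos: [0.5649, -0.0558, 0.2161]
tool_rot: [0.001, 0.718, 0.696, 0.0]
contact_force: [1.3, -2.8, -4.1]
gripper_width: 0.53
```

```bash
python3 - <<'E'
from h import *
go((.553,-.008,.215),9)
E
```

```text
t 5.45 pos [ 0.5649 -0.0558  0.2161] ydir -1.8 zt [ 0.002 -0.001 -1.   ] F [ 1.3 -2.8 -4.1] w 0.53 j [-0.23  0.11  1.89 -0.    1.14 -0.2 ]
offset [ 47.4 -13.4   1.1] twist -0.189
```

play_rows(
  increments=[
    {"offset": [10, -3, 0], "twist": -0.04, "grip": 0.3},
    {"offset": [20, -6, 0], "twist": -0.08, "grip": 0.3},
    {"offset": [30, -9, 0], "twist": -0.12, "grip": 0.3},
    {"offset": [40, -12, 0], "twist": -0.16, "grip": 0.3},
    {"offset": [47, -13, 0], "twist": -0.19, "grip": 0.3},
  ],
)

```text
time: 5.87
tool_pos: [0.5535, -0.0081, 0.2162]
tool_rot: [0.0, 0.649, 0.761, 0.0]
contact_force: [1.0, -4.9, -1.6]
gripper_width: 0.529
```

play_rows(
  increments=[
    {"offset": [0, 0, 0], "twist": 0, "grip": 0.3},
    {"offset": [0, 0, 0], "twist": 0, "grip": 0.3},
  ],
)

```text
time: 6.03
tool_pos: [0.5536, -0.0077, 0.2162]
tool_rot: [-0.001, 0.649, 0.76, 0.001]
contact_force: [-1.5, 6.7, 2.7]
gripper_width: 0.531
```

```bash
python3 - <<'E'
from h import *
go((.553,-.008,.215),9)
for c in ('wrist','top','scene'):
  f=manip.grab_frame(c); pts(c,['mast_top','saddle','pad','bath','near_feet','jack'])
  if c=='wrist': cv2.imwrite('pics/w2.png',f)
  if c=='top': cv2.imwrite('pics/t2.png',cv2.resize(f[165:315,100:300],None,fx=4,fy=4,interpolation=2))
E
```

```text
t 6.03 pos [ 0.5536 -0.0077  0.2162] ydir 9.0 zt [-0.     0.003 -1.   ] F [-1.5  6.7  2.7] w 0.531 j [-0.15  0.08  1.92  0.    1.14 -0.31]
offset [-0.2 -0.7  1.2] twist 0.0
wrist mast_top 0.94 [0.5379 0.0796 0.1109]
wrist jack 0.94 [ 0.5527 -0.0094 -0.0024]
top mast_top 0.62 [0.5407 0.0865 0.1114]
top saddle 0.54 [0.5294 0.1331 0.0407]
top pad 0.64 [0.5256 0.1734 0.0713]
top bath 0.72 [0.5206 0.1764 0.0021]
top bath 0.57 [ 7.908e-01 -6.800e-03 -6.000e-04]
top jack 0.9 [ 0.5544 -0.0025 -0.0033]
scene mast_top 0.74 [0.5452 0.0791 0.1157]
scene saddle 0.69 [0.5289 0.1324 0.0391]
scene saddle 0.33 [ 0.5516 -0.0008  0.0006]
scene pad 0.97 [0.525  0.1709 0.0736]
scene pad 0.54 [ 7.651e-01 -1.713e-01  3.000e-04]
scene jack 0.94 [ 0.5558 -0.0006 -0.0018]
scene jack 0.54 [0.526  0.1747 0.0018]
```

View pics/w2.png

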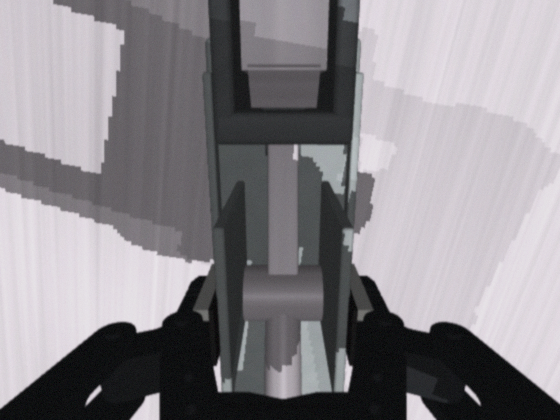

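View pics/t2.png

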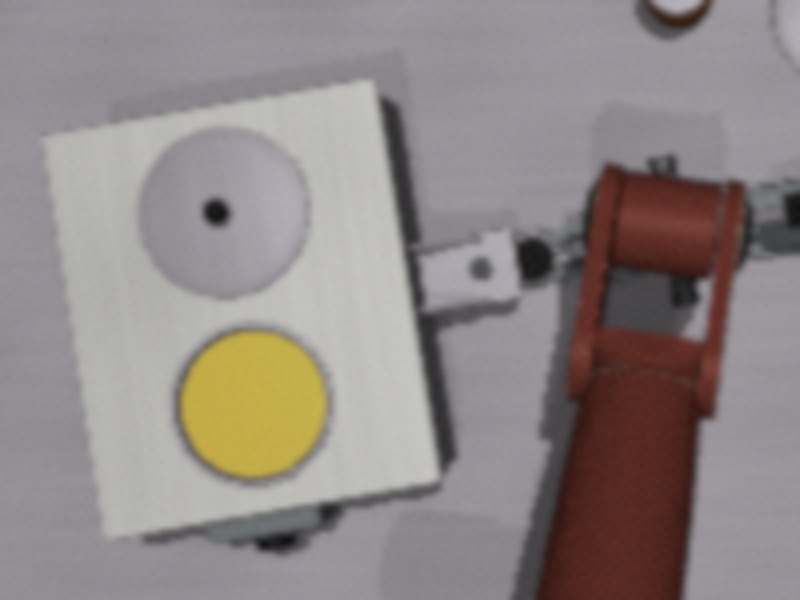

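Crop of the top view: weld at crop (481,268), i.e. pixel (220.2,232.0). The black saddle is at crop (535,259), i.e. (233.8,229.8). The jack and bracket are nearly collinear. The wrist view shows the jack centred between the fingers.

```bash
python3 - <<'E'
from h import *
c=manip.get_calibration('top');T=np.array(c['T'])
def px2w(u,v,z):
    d=T[:3,:3]@[(u-c['cx'])/c['fx'],(v-c['cy'])/c['fy'],1]; o=T[:3,3]; return o+d*(z-o[2])/d[2]
w=px2w(220.2,232,.094); s=px2w(233.8,229.8,.036)
print(w,s, [px2w(100+u/4,165+v/4,.199).round(4) for u,v in ((42,135),(375,80),(440,478),(105,540))])
th=np.radians(98.8);R2=np.array([[np.cos(th),np.sin(th)],[-np.sin(th),np.cos(th)]])
print('along/left', R2@(w-s)[:2], R2@(np.array([.525,.1725])-[.529,.1325]))
E
```

```text
[0.52184403 0.17226645 0.094     ] [0.52964344 0.12853436 0.036     ] [array([0.6422, 0.535 , 0.199 ]), array([0.6846, 0.2475, 0.199 ]), array([0.3433, 0.1945, 0.199 ]), array([0.2957, 0.48  , 0.199 ])]
along/left [0.04441049 0.00101722] [ 0.04014108 -0.00216652]
```

play_rows(
  increments=[
    {"offset": [10, 0, 0], "twist": 0, "grip": 0.3},
    {"offset": [20, 0, 0], "twist": 0, "grip": 0.3},
    {"offset": [28, 0, 0], "twist": 0, "grip": 0.3},
    {"offset": [33, 0, 0], "twist": 0, "grip": 0.3},
    {"offset": [36, 0, 0], "twist": 0, "grip": 0.3},
  ],
)

```text
time: 7.5
tool_pos: [0.5483, 0.0262, 0.2162]
tool_rot: [0.001, 0.65, 0.76, -0.0]
contact_force: [0.4, -6.2, 0.5]
gripper_width: 0.525
```

play_rows(
  increments=[
    {"offset": [0, 0, 0], "twist": 0, "grip": 0.3},
    {"offset": [0, 0, 0], "twist": 0, "grip": 0.3},
    {"offset": [0, 0, 0], "twist": 0, "grip": 0.3},
  ],
)

```text
time: 7.75
tool_pos: [0.5483, 0.0263, 0.2162]
tool_rot: [0.0, 0.65, 0.76, 0.0]
contact_force: [0.3, -1.7, 3.3]
gripper_width: 0.531
```

```bash
python3 - <<'E'
from h import *
go((.553,-.008,.215),9)
for c in ('wrist','top','scene'):
  f=manip.grab_frame(c); pts(c,['mast_top','saddle','pad','bath','jack','grip'])
  if c=='scene': cv2.imwrite('pics/s3.png',cv2.resize(f[130:290,180:380],None,fx=3.75,fy=3.75,interpolation=2))
E
```

```text
t 7.75 pos [0.5483 0.0263 0.2162] ydir 8.9 zt [ 0.001  0.    -1.   ] F [ 0.3 -1.7  3.3] w 0.531 j [-0.09  0.07  1.93  0.    1.14 -0.24]
offset [-34.6  -0.7   1.2] twist -0.002
wrist mast_top 0.91 [0.5344 0.1145 0.1103]
wrist jack 0.93 [ 0.5492  0.0261 -0.0023]
top mast_top 0.79 [0.5305 0.1201 0.112 ]
top saddle 0.45 [0.5276 0.1647 0.0408]
top pad 0.93 [0.5262 0.1756 0.0704]
top bath 0.96 [ 5.192e-01  1.780e-01 -5.000e-04]
top bath 0.66 [ 0.5716 -0.1201  0.1607]
top jack 0.36 [ 0.7909 -0.0092 -0.0019]
top grip 0.82 [ 0.5703 -0.1181  0.1575]
scene mast_top 0.63 [0.5373 0.1134 0.1139]
scene saddle 0.75 [0.5271 0.1684 0.0382]
scene saddle 0.18 [ 0.705  -0.3788 -0.0009]
scene pad 0.69 [0.5256 0.1707 0.0757]
scene bath 0.94 [0.5254 0.1732 0.0025]
scene jack 0.78 [ 5.509e-01  3.040e-02 -5.000e-04]
scene grip 0.93 [ 0.5702 -0.1216  0.1624]
```

View pics/s3.png

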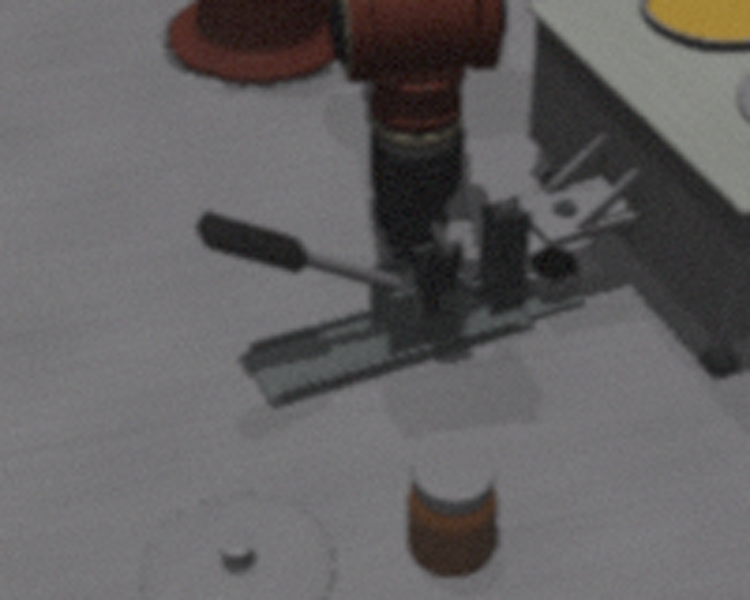

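play_rows(
  increments=[
    {"offset": [2, -1, 0], "twist": 0, "grip": 0.3},
    {"offset": [4, -1.5, 0], "twist": 0, "grip": 0.3},
    {"offset": [5, -1.5, 0], "twist": 0, "grip": 0.3},
    {"offset": [5, -1.5, 0], "twist": 0, "grip": 0.3},
    {"offset": [5, -1.5, 0], "twist": 0, "grip": 0.3},
  ],
)

```text
time: 9.22
tool_pos: [0.5462, 0.0304, 0.2161]
tool_rot: [0.001, 0.65, 0.76, -0.0]
contact_force: [2.0, -5.9, 3.0]
gripper_width: 0.529
```

```bash
python3 - <<'E'
from h import *
go((.553,-.008,.215),9)
for c in ('top','scene'):
  f=manip.grab_frame(c); pts(c,['saddle','pad','bath','jack','grip'])
  if c=='scene': cv2.imwrite('pics/s4.png',cv2.resize(f[170:240,260:360],None,fx=8,fy=8,interpolation=2))
E
```

```text
t 9.22 pos [0.5462 0.0304 0.2161] ydir 8.9 zt [ 0.002 -0.002 -1.   ] F [ 2.  -5.9  3. ] w 0.529 j [-0.08  0.06  1.94 -0.    1.14 -0.23]
offset [-39.    0.8   1.2] twist -0.002
top saddle 0.73 [0.5296 0.1244 0.1131]
top pad 0.72 [0.5284 0.1721 0.0682]
top pad 0.56 [ 0.7684 -0.1748  0.0022]
top bath 0.86 [0.5196 0.1779 0.0017]
top bath 0.53 [ 0.5706 -0.1148  0.1581]
top grip 0.59 [ 0.5691 -0.1176  0.1576]
scene saddle 0.62 [0.5243 0.1697 0.0375]
scene pad 0.82 [0.5267 0.1714 0.0724]
scene pad 0.36 [ 7.663e-01 -1.731e-01 -2.000e-04]
scene bath 0.59 [0.5233 0.1741 0.0032]
scene bath 0.27 [0.533  0.1173 0.1154]
scene jack 0.78 [ 0.5458  0.0309 -0.0023]
scene grip 0.65 [ 0.569  -0.1169  0.1611]
```

View pics/s4.png

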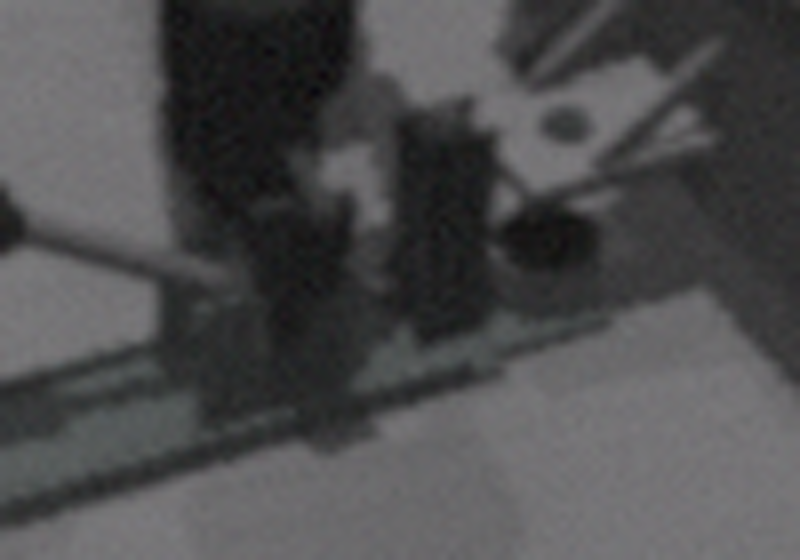

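The scene crop shows the saddle under the plate at pixel (328.5,200.0) and the weld at (330.9,185.5), both to be projected.

```bash
python3 - <<'E'
from h import *
c=manip.get_calibration('scene');T=np.array(c['T'])
def px2w(u,v,z):
    d=T[:3,:3]@[(u-c['cx'])/c['fx'],(v-c['cy'])/c['fy'],1]; o=T[:3,3]; return o+d*(z-o[2])/d[2]
w=px2w(330.4,185,.094); s=px2w(328,199.5,.034); print(w,s)
th=np.radians(98.8);print((w-s)[:2]@[np.cos(th),np.sin(th)],(w-s)[:2]@[-np.sin(th),np.cos(th)])
E
```

```text
[0.5218076  0.17405554 0.094     ] [0.52319848 0.16943855 0.034     ]
0.004775420460083381 0.0006681810877160225
```

play_rows(
  increments=[
    {"offset": [0, 0, 0], "twist": 0, "grip": 0.7},
    {"offset": [0, 0, 0], "twist": 0, "grip": 0.95},
    {"offset": [0, 0, 0], "twist": 0, "grip": 0.95},
    {"offset": [0, 0, 0], "twist": 0, "grip": 0.95},
    {"offset": [0, 0, -15], "twist": 0, "grip": 0.95},
  ],
)

```text
time: 10.23
tool_pos: [0.5439, 0.0315, 0.2271]
tool_rot: [-0.003, 0.65, 0.76, -0.002]
contact_force: [-0.5, -0.0, -0.5]
gripper_width: 0.95
```

play_rows(
  increments=[
    {"offset": [0, 0, -30], "twist": 0, "grip": 0.95},
    {"offset": [0, 0, -65], "twist": 0, "grip": 0.95},
    {"offset": [0, 0, -105], "twist": 0, "grip": 0.95},
    {"offset": [0, 0, -140], "twist": 0, "grip": 0.95},
    {"offset": [0, 0, -160], "twist": 0, "grip": 0.95},
  ],
)

```text
time: 10.65
tool_pos: [0.5462, 0.0313, 0.3957]
tool_rot: [0.002, 0.65, 0.76, 0.002]
contact_force: [0.1, 0.5, 0.2]
gripper_width: 0.945
```

play_rows(
  increments=[
    {"offset": [-35, 0, 0], "twist": 0, "grip": 0},
    {"offset": [-75, 0, 0], "twist": 0, "grip": 0},
    {"offset": [-115, 0, 0], "twist": 0, "grip": 0},
    {"offset": [-150, 0, 0], "twist": 0, "grip": 0},
    {"offset": [-168, 0, 0], "twist": 0, "grip": 0},
  ],
)

```text
time: 11.07
tool_pos: [0.5717, -0.1379, 0.3903]
tool_rot: [-0.0, 0.651, 0.759, -0.0]
contact_force: [-0.4, 0.0, -1.5]
gripper_width: 0.24
```

```bash
python3 - <<'E'
from h import *
go((.572,-.136,.36),8.9)
for c in ('top','scene'):
  f=manip.grab_frame(c); pts(c,['saddle','pad','bath','jack','grip'])
  if c=='scene': cv2.imwrite('pics/s5.png',cv2.resize(f[130:290,180:380],None,fx=3.75,fy=3.75,interpolation=2))
E
```

```text
t 11.07 pos [ 0.5717 -0.1379  0.3903] ydir 8.8 zt [-0.001 -0.001 -1.   ] F [-0.4  0.  -1.5] w 0.24 j [-0.36 -0.02  1.72 -0.    1.45 -0.52]
offset [ 1.9  0.6 30.3] twist -0.003
top saddle 0.45 [0.524  0.1701 0.0357]
top pad 0.75 [ 0.7691 -0.1736  0.0015]
top pad 0.7 [0.5272 0.1744 0.0709]
top bath 0.85 [0.5189 0.1767 0.0014]
top jack 0.82 [ 0.5441  0.0359 -0.0016]
top grip 0.55 [ 0.5668 -0.1171  0.1597]
top grip 0.33 [0.5266 0.1729 0.0699]
scene saddle 0.63 [0.5244 0.1682 0.0375]
scene pad 0.76 [0.5247 0.1651 0.0712]
scene bath 0.87 [0.5231 0.1732 0.0013]
scene jack 0.92 [ 0.546   0.0364 -0.0049]
scene grip 0.71 [ 0.5687 -0.1153  0.1655]
```

View pics/s5.png

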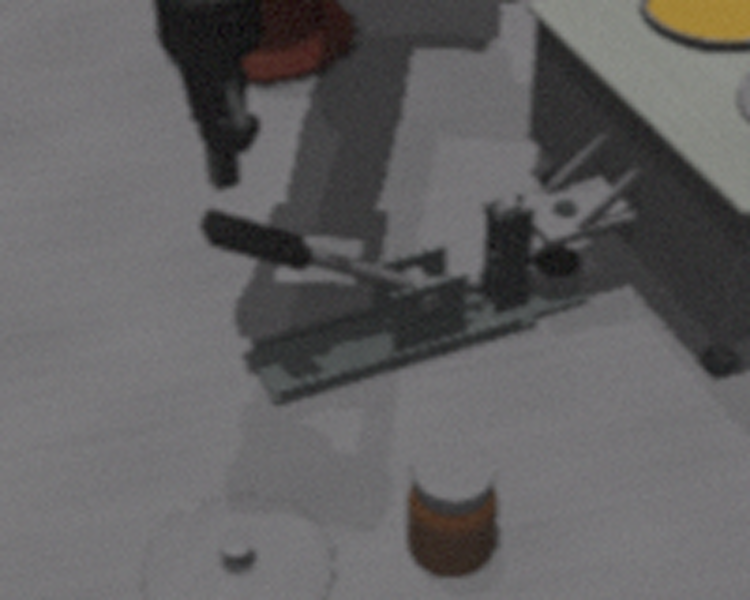

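Step 1 looks met: the saddle is about 4 mm short of the pad, and the fingertip stands above the rear of the grip at crop (223,185). Next: the first stroke, following the handle's arc.

play_rows(
  increments=[
    {"offset": [10, 0, 10], "twist": 0, "grip": 0},
    {"offset": [20, 0, 25], "twist": 0, "grip": 0},
    {"offset": [24, 0, 40], "twist": 0, "grip": 0},
    {"offset": [24, 0, 46], "twist": 0, "grip": 0},
    {"offset": [24, 0, 50], "twist": 0, "grip": 0},
  ],
)

```text
time: 12.08
tool_pos: [0.5675, -0.1104, 0.3392]
tool_rot: [-0.001, 0.65, 0.76, -0.001]
contact_force: [-1.8, 0.2, 2.9]
gripper_width: -0.005
```

play_rows(
  increments=[
    {"offset": [-5, 0, 8], "twist": 0, "grip": 0},
    {"offset": [-13, 0, 22], "twist": 0, "grip": 0},
    {"offset": [-19, 0, 35], "twist": 0, "grip": 0},
    {"offset": [-24, 0, 48], "twist": 0, "grip": 0},
    {"offset": [-28, 0, 61], "twist": 0, "grip": 0},
  ],
)

```text
time: 12.5
tool_pos: [0.5731, -0.1402, 0.2797]
tool_rot: [0.002, 0.651, 0.759, 0.001]
contact_force: [-0.4, 3.0, 5.1]
gripper_width: 0.003
```

play_rows(
  increments=[
    {"offset": [-3, 0, 14], "twist": 0, "grip": 0},
    {"offset": [-5, 0, 27], "twist": 0, "grip": 0},
    {"offset": [-6, 0, 38], "twist": 0, "grip": 0},
    {"offset": [-6, 0, 46], "twist": 0, "grip": 0},
    {"offset": [-6, 0, 46], "twist": 0, "grip": 0},
  ],
)

```text
time: 12.92
tool_pos: [0.5748, -0.1469, 0.2372]
tool_rot: [0.002, 0.651, 0.759, -0.0]
contact_force: [-6.2, 7.6, 21.3]
gripper_width: 0.0
```

```bash
python3 - <<'E'
from h import *
go((.572,-.136,.36),8.9)
for c in ('top','scene'):
  f=manip.grab_frame(c); pts(c,['saddle','pad','bath','jack','mast_top'])
  if c=='scene': cv2.imwrite('pics/s6.png',cv2.resize(f[130:290,180:380],None,fx=3.75,fy=3.75,interpolation=2))
E
```

```text
t 12.92 pos [ 0.5748 -0.1469  0.2372] ydir 8.8 zt [ 0.002 -0.002 -1.   ] F [-6.2  7.6 21.3] w 0.0 j [-0.38  0.14  1.82 -0.    1.18 -0.53]
offset [  10.8   -0.9 -122.8] twist -0.001
top saddle 0.55 [0.5238 0.1709 0.063 ]
top saddle 0.32 [0.5484 0.0354 0.056 ]
top pad 0.67 [0.5237 0.174  0.0712]
top bath 0.71 [0.5187 0.1771 0.0014]
top jack 0.93 [ 0.5451  0.0364 -0.0024]
scene saddle 0.43 [0.5234 0.1689 0.0622]
scene pad 0.85 [0.5257 0.1669 0.0749]
scene bath 0.95 [0.5233 0.17   0.0018]
scene jack 0.65 [ 0.5446  0.0343 -0.0015]
```

View pics/s6.png

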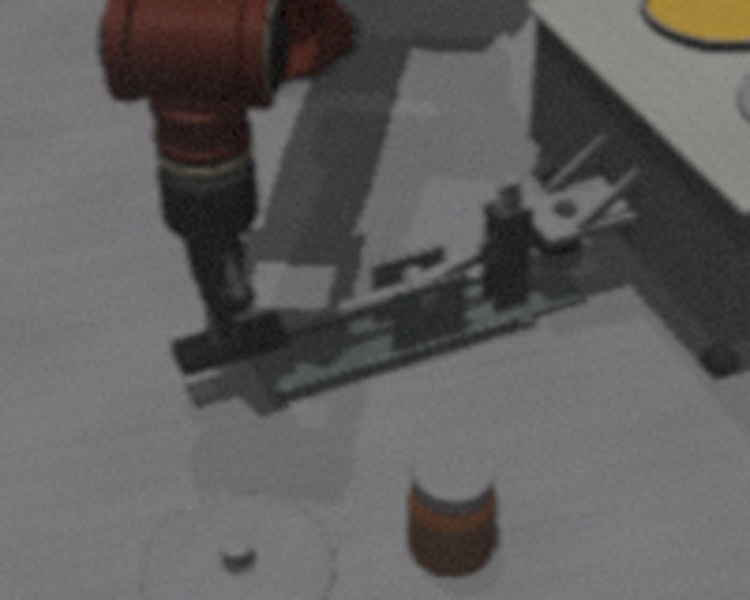

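The first stroke worked: handle level, and the saddle at about z 62 mm (crop (558,243)), just under the pad. Next: handle fully up, then the second stroke.

play_rows(
  increments=[
    {"offset": [1, 0, -25], "twist": 0, "grip": 0},
    {"offset": [7, 0, -50], "twist": 0, "grip": 0},
    {"offset": [18, 0, -77], "twist": 0, "grip": 0},
    {"offset": [34, 0, -107], "twist": 0, "grip": 0},
    {"offset": [34, 0, -120], "twist": 0, "grip": 0},
  ],
)

```text
time: 13.93
tool_pos: [0.5686, -0.1108, 0.3569]
tool_rot: [0.002, 0.65, 0.76, 0.001]
contact_force: [0.9, -0.6, 0.5]
gripper_width: -0.005
```

play_rows(
  increments=[
    {"offset": [0, 0, 0], "twist": 0, "grip": 0},
    {"offset": [0, 0, 0], "twist": 0, "grip": 0},
    {"offset": [0, 0, 0], "twist": 0, "grip": 0},
  ],
)

```text
time: 14.18
tool_pos: [0.5676, -0.1119, 0.3509]
tool_rot: [-0.002, 0.651, 0.759, -0.001]
contact_force: [0.2, 0.3, -0.5]
gripper_width: 0.001
```

```bash
python3 - <<'E'
from h import *
go((.5675,-.1104,.339),8.9)
for c in ('top','scene'):
  f=manip.grab_frame(c); pts(c,['saddle','pad','bath','jack','grip'])
E
```

```text
t 14.18 pos [ 0.5676 -0.1119  0.3509] ydir 8.8 zt [-0.004  0.001 -1.   ] F [ 0.2  0.3 -0.5] w 0.001 j [-0.32 -0.02  1.78 -0.    1.39 -0.48]
offset [ 1.5  0.2 11.9] twist -0.001
top saddle 0.56 [0.5256 0.169  0.0649]
top saddle 0.55 [5.207e-01 1.773e-01 4.000e-04]
top pad 0.78 [0.5258 0.1742 0.068 ]
top bath 0.93 [0.5195 0.1757 0.0025]
top jack 0.71 [ 5.445e-01  3.690e-02 -1.000e-04]
scene saddle 0.58 [0.5228 0.1723 0.0612]
scene saddle 0.36 [ 0.5484  0.0337 -0.0026]
scene pad 0.6 [0.5247 0.1686 0.0736]
scene bath 0.8 [0.5279 0.1707 0.0064]
scene jack 0.29 [ 0.7056 -0.3777  0.001 ]
scene grip 0.58 [ 0.5691 -0.1161  0.1613]
```

Handle came right up and the saddle stayed at about 62 mm. Second stroke, slower, with the bath's load.

play_rows(
  increments=[
    {"offset": [0, 0, 12], "twist": 0, "grip": 0},
    {"offset": [-5, 0, 20], "twist": 0, "grip": 0},
    {"offset": [-12, 0, 34], "twist": 0, "grip": 0},
    {"offset": [-18, 0, 47], "twist": 0, "grip": 0},
    {"offset": [-24, 0, 60], "twist": 0, "grip": 0},
  ],
)

```text
time: 15.2
tool_pos: [0.5724, -0.1357, 0.2946]
tool_rot: [0.001, 0.65, 0.76, 0.001]
contact_force: [-2.3, 5.2, 14.4]
gripper_width: 0.001
```

play_rows(
  increments=[
    {"offset": [-4, 0, 14], "twist": 0, "grip": 0},
    {"offset": [-7, 0, 27], "twist": 0, "grip": 0},
    {"offset": [-9, 0, 40], "twist": 0, "grip": 0},
    {"offset": [-10, 0, 52], "twist": 0, "grip": 0},
    {"offset": [-10, 0, 60], "twist": 0, "grip": 0},
  ],
)

```text
time: 15.62
tool_pos: [0.5744, -0.1467, 0.2357]
tool_rot: [0.003, 0.65, 0.76, -0.001]
contact_force: [-11.5, -2.2, 44.8]
gripper_width: 0.001
```

```bash
python3 - <<'E'
from h import *
go((.5675,-.1104,.351),8.9)
for c in ('top','scene'):
  f=manip.grab_frame(c); pts(c,['saddle','pad','near_feet','far_feet','bath','jack'])
E
```

```text
t 15.62 pos [ 0.5744 -0.1467  0.2357] ydir 8.9 zt [ 0.003 -0.004 -1.   ] F [-11.5  -2.2  44.8] w 0.001 j [-0.38  0.14  1.82 -0.    1.18 -0.53]
offset [  36.4   -0.9 -115.4] twist -0.001
top saddle 0.72 [ 0.7065 -0.3731 -0.0027]
top saddle 0.58 [0.5232 0.1694 0.0854]
top pad 0.96 [0.525  0.1754 0.0812]
top pad 0.26 [0.5214 0.1758 0.0134]
top bath 0.82 [0.5206 0.1775 0.0135]
top jack 0.71 [ 0.5426  0.0384 -0.0014]
scene saddle 0.47 [0.5201 0.1702 0.0792]
scene saddle 0.39 [ 0.5705 -0.1469  0.0574]
scene pad 0.81 [0.5232 0.173  0.0796]
scene pad 0.54 [ 0.7665 -0.1749 -0.0023]
scene near_feet 0.25 [ 0.546   0.0318 -0.0016]
scene far_feet 0.5 [0.5255 0.1722 0.0823]
scene bath 0.86 [0.5256 0.1707 0.0099]
scene bath 0.56 [ 0.7679 -0.1739 -0.001 ]
scene jack 0.9 [ 0.5456  0.0332 -0.0024]
```

Bath lifts (pad at about 82 mm). The end press of 45 N was too hard, so I'll stop a bit higher. Third stroke next.

play_rows(
  increments=[
    {"offset": [0, 0, -15], "twist": 0, "grip": 0},
    {"offset": [1, 0, -32], "twist": 0, "grip": 0},
    {"offset": [4, 0, -47], "twist": 0, "grip": 0},
    {"offset": [8, 0, -62], "twist": 0, "grip": 0},
    {"offset": [15, 0, -78], "twist": 0, "grip": 0},
  ],
)

```text
time: 16.73
tool_pos: [0.5707, -0.1304, 0.3111]
tool_rot: [-0.001, 0.65, 0.76, -0.0]
contact_force: [0.6, 1.0, 1.1]
gripper_width: 0.002
```

play_rows(
  increments=[
    {"offset": [8, 0, -15], "twist": 0, "grip": 0},
    {"offset": [19, 0, -32], "twist": 0, "grip": 0},
    {"offset": [19, 0, -47], "twist": 0, "grip": 0},
    {"offset": [19, 0, -47], "twist": 0, "grip": 0},
    {"offset": [19, 0, -47], "twist": 0, "grip": 0},
  ],
)

```text
time: 17.15
tool_pos: [0.5681, -0.1115, 0.3582]
tool_rot: [0.0, 0.65, 0.76, -0.0]
contact_force: [0.1, -0.1, -0.9]
gripper_width: 0.001
```

```bash
python3 - <<'E'
from h import *
go((.5675,-.1104,.351),8.9)
for c in ('top','scene'):
  f=manip.grab_frame(c); pts(c,['saddle','pad','bath','jack','grip'])
E
```

```text
t 17.15 pos [ 0.5681 -0.1115  0.3582] ydir 8.9 zt [ 0. -0. -1.] F [ 0.1 -0.1 -0.9] w 0.001 j [-0.32 -0.02  1.77 -0.    1.4  -0.48]
offset [ 1.1 -0.4  7.2] twist -0.0
top saddle 0.49 [ 0.7899 -0.0067 -0.001 ]
top saddle 0.4 [0.5226 0.1698 0.0733]
top pad 0.7 [0.5253 0.1722 0.0708]
top pad 0.55 [ 0.5476 -0.5519 -0.0024]
top bath 0.77 [5.236e-01 1.775e-01 3.000e-04]
top bath 0.34 [0.545  0.0378 0.058 ]
top jack 0.66 [ 5.425e-01  3.680e-02 -5.000e-04]
top grip 0.65 [0.5312 0.1241 0.1115]
top grip 0.65 [ 0.7061 -0.3747 -0.0021]
scene saddle 0.25 [ 7.857e-01 -8.700e-03 -4.000e-04]
scene pad 0.8 [0.5252 0.1697 0.0743]
scene pad 0.47 [0.5435 0.0295 0.0565]
scene bath 0.94 [0.5246 0.175  0.0043]
scene bath 0.31 [0.5456 0.0329 0.0586]
scene jack 0.72 [ 5.478e-01  3.290e-02 -4.000e-04]
scene grip 0.9 [ 0.5689 -0.1165  0.1622]
```

play_rows(
  increments=[
    {"offset": [0, 0, 18], "twist": 0, "grip": 0},
    {"offset": [-5, 0, 28], "twist": 0, "grip": 0},
    {"offset": [-12, 0, 41], "twist": 0, "grip": 0},
    {"offset": [-18, 0, 54], "twist": 0, "grip": 0},
    {"offset": [-24, 0, 67], "twist": 0, "grip": 0},
  ],
)

```text
time: 18.17
tool_pos: [0.5725, -0.135, 0.2942]
tool_rot: [0.0, 0.65, 0.76, 0.001]
contact_force: [-4.1, 7.6, 13.7]
gripper_width: 0.001
```

play_rows(
  increments=[
    {"offset": [-4, 0, 14], "twist": 0, "grip": 0},
    {"offset": [-7, 0, 27], "twist": 0, "grip": 0},
    {"offset": [-9, 0, 40], "twist": 0, "grip": 0},
    {"offset": [-10, 0, 49], "twist": 0, "grip": 0},
    {"offset": [-10, 0, 54], "twist": 0, "grip": 0},
  ],
)

```text
time: 18.58
tool_pos: [0.5741, -0.1459, 0.2391]
tool_rot: [0.002, 0.65, 0.76, 0.0]
contact_force: [-2.2, -1.0, 11.1]
gripper_width: -0.002
```

play_rows(
  increments=[
    {"offset": [0, 0, 0], "twist": 0, "grip": 0},
    {"offset": [0, 0, 0], "twist": 0, "grip": 0},
    {"offset": [0, 0, 0], "twist": 0, "grip": 0},
  ],
)

```text
time: 18.83
tool_pos: [0.5742, -0.1458, 0.2397]
tool_rot: [0.002, 0.65, 0.76, 0.0]
contact_force: [-2.6, 0.3, 10.7]
gripper_width: 0.0
```

```bash
python3 - <<'E'
from h import *
go((.5675,-.1104,.351),8.9)
for c in ('top','scene'):
  f=manip.grab_frame(c); pts(c,['saddle','pad','bath','jack','near_feet','far_feet'])
cv2.imwrite('pics/s7.png',cv2.resize(f[110:270,230:450],None,fx=3.6,fy=3.6,interpolation=2))
E
```

```text
t 18.83 pos [ 0.5742 -0.1458  0.2397] ydir 8.9 zt [ 0.002 -0.002 -1.   ] F [-2.6  0.3 10.7] w 0.0 j [-0.37  0.13  1.82 -0.    1.19 -0.53]
offset [  35.8   -0.9 -111.4] twist -0.0
top saddle 0.38 [0.5253 0.1681 0.0992]
top pad 0.74 [0.5252 0.1809 0.0982]
top bath 0.94 [0.5223 0.1783 0.0312]
top jack 0.97 [ 0.5434  0.038  -0.0021]
scene saddle 0.67 [0.5209 0.1736 0.0967]
scene pad 0.92 [0.5239 0.1742 0.1036]
scene bath 0.34 [ 0.7062 -0.381  -0.0008]
scene jack 0.65 [ 0.5462  0.0317 -0.003 ]
scene far_feet 0.69 [ 0.7064 -0.3795  0.0011]
```

View pics/s7.png

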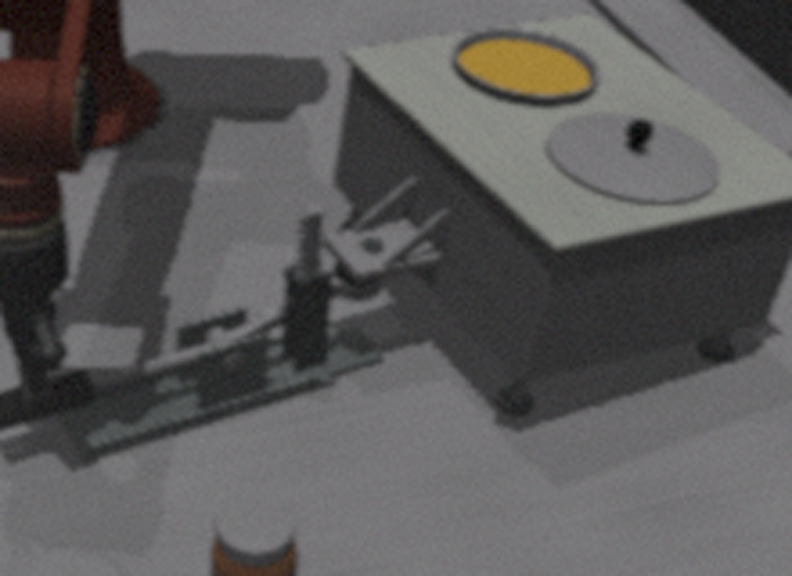

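The picture shows the bath tipped up: near foot clear at crop (513,402), pad resting on the raised saddle at (360,280), and the finger holding the handle down. The pad reads about 100 mm high (+26), and the press is steady at 10.7 N.

```bash
python3 -c "
from h import *
print(manip.job_done()); go((.5742,-.1458,.2397),8.9)"
```

```text
the job is handed in; nothing more can be done
None
the job is handed in; nothing more can be done
```

The jack is under the bath, the feet on that side are up, and the robot was holding the handle down when I handed the job in. No verdict was reported.

- **Placing:** I gripped the jack by its cheeks, turned it about 21° and slid it until the saddle was 4–5 mm short of the pad's centre.
- **Pumping:** I pumped three strokes with shut fingers pressing on the rubber grip, and held the last one down.

Last checks, at about 19 s of the 61 s allowed:

- **Lift:** the pad reads 98–104 mm high against 74 mm at rest, which puts the near feet about 20 mm clear. The detectors never found the feet themselves. The final picture shows the one near foot in view clear of the bench.
- **Saddle under pad:** one camera put the saddle within 3 mm of the pad horizontally. The other read about 13 mm, but the readings scatter by several millimetres.
- **Handle:** nearly level, with a steady press of about 11 N.
- **Bath:** its read position on the bench changed by about 4 mm in one camera, within the scatter of those readings. The other camera did not find it in the last check.

- **Hard press:** the second stroke ended with 45 N on the fingertips, harder than I meant. The 40 N limit is stated for the arm or gripper body, not the fingers, and I pressed less on the third stroke.
- **Not checked:** I did not measure the frame, lid, ladle or jar again specifically, but no move touched them.

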